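# Put the seasonings back into the spice stand

### The arm

A 6-joint arm with a two-finger parallel gripper is mounted at the origin on a cart in front of the work surface, level with it; the furniture and walls round the work are solid. World frame = base frame: x ahead of the robot, y to its left, z up, the work surface at z = 0. Lengths are in m, angles in rad, forces in N, time in s.
With the tool pointing down it reaches from about 0.35 to 0.975 m from the base axis. Payload 4.9 kg.
Tool frame: the origin (TCP) lies at the very end of the fingers, on their centre line; the grasp point (between the pads) lies 19 mm behind it (manip.grasp_offset is the distance from the TCP to the grasp point, in m); z points along the fingers, y is the line along which they close (so a half turn about z gives the same grasp; the last joint's range is limited). The gripper opens to 85 mm and grips with 20 to 120 N. Pads are 22 mm wide; open, the fingers measure 114 mm over their backs; the gripper's body (76 mm by 85 mm) begins 54 mm behind the grasp point. The pads swing forward as they close: fully open they stand 13 mm farther back than shut.
Start: joints at [-1.46, 0.053, 1.613, -0, 1.476, -0.119], TCP at [0.142, -0.609, 0.231] pointing down, gripper open.
Joint ranges: [-3.01, 3.01], [-1.01, 2.22], [0.06, 2.58], [-1.02, 4.17], [0.09, 2.62], [-3.14, 3.14]. Speed limits (rad/s): [2.57, 2.57, 3.14, 3.14, 3.14, 3.14].

### API

Orientations are given as a unit quaternion [w, x, y, z].
In Python, from plant import manip, eyes, job_done, models gives the robot as it stands.
- The arm moves only by the tool servo_tool, never from a script. Its argument "motion" is one flat list of numbers, 5 for each row, row after row: the opening, from -1 (shut) to 1 (fully open), then the shift along the tool's x, y, z normalised to -1 to 1, where 1 is 120 mm, then the turn about the tool's z normalised to -1 to 1, where 1 is 45 degrees. A call has 1 to 5 rows; each row is the pose to reach, as a shift and turn from the pose commanded when the call began, along the tool's axes at that moment; what a row does not reach only later rows make up. A row lasts 1/8 s, in which the tool goes at most 62.5 mm and 10.7 degrees, less where a joint would pass 70% of its speed; a pose out of reach is approached as far as the arm can. A call with a number of a shift or a turn outside -1 to 1 is refused whole. A call with a gripper value outside its range is refused whole. The fingers move at their own pace and stop on an object; the grip force is fixed at half the most. Time passes only in rows, so rows that repeat a pose let the fingers close. It gives the time, the measured TCP pose, the force, the opening and the grip force at its end, in the units of the state.
- manip.state(): the state, without advancing time (a new reading comes with each control period).
- eyes.grab_frame(name): name is "scene" or "top"; returns (picture, depth): 384x512x3 uint8, red, green, blue; 384x512 float32, m along the optical axis (not along the pixel's ray), 0 where there is no reading.
- eyes.camera_params(name): a dict with "fov_y" (degrees; the focal length in pixels is half the picture's height over the tangent of half this angle, whatever the lens; pixels are square), "cx", "cy" (the principal point, pixels), "pose" (4x4, takes a point from camera to world coordinates). Camera axes: x right, y up, looking along -z (the intrinsics and any distortion apply to the point x, -y, -z); pixel columns grow to the right and rows downward; lengths in m; the calibration is good to about 2 mm. A picture is of the moment at which its call begins. camera_params takes no time and is no camera call.
- job_done(): hands the job in; it is judged then, once.
Trained networks look in the newest picture that a camera, given by its name, has taken for a name from the list of things; names that differ only in an ending like _2 or _b are one class to them, and where a whole thing is asked for, a point or a joint stands for the part that bears it (a point fixed in the world has none). Each returns a list of dicts, best first, with "p" (0 to 1); they miss things now and then, are a little off and sometimes report something else, mostly with a low value. They report only what shows in the picture. A call takes as long as a camera call. They do not tell look-alikes from the thing itself.
- models.regions_of(camera, label): "mask" (384x512 bool, what is visible of it) and "pixel" ([column, row] in pixels, amid what is visible of it).
The state is a dict: "time": time; "joint_pos": joint angles; "joint_vel": joint speeds; "joint_efforts": joint torques, N m; "tool_pos": TCP position; "tool_rot": TCP orientation; "contact_force": force on the tool from outside, world axes, zero at the start; "ft_torque": the same for the moment, N m; "gripper_width": opening from 0.0 (shut) to 1.0 (fully open); "grasp_force": force on a finger pad.
Only numpy, scipy, OpenCV 4.12 (cv2) and the standard library are available. Lean on these libraries where they do the work, as an engineer would, in place of code of your own. Each camera call takes 0.05 s, during which the arm holds its last target. There are 200 camera calls.

### The job

Put the seasonings back from the chopping board into the wooden spice stand: the orange-lidded tub into the empty back well between the salt shaker and the green-lidded tub, and in the front row each small jar before the tall container it is refilled from: the red jar in front of the orange tub, the green jar in front of the green tub, the cream jar in front of the salt shaker. Everything stands upright, right down in its well. Do not lift out the salt shaker or the green tub, knock nothing over, and leave the yellow and the brown jar where they stand on the board.

Things in the scene. Friction and masses are not known exactly. Their poses are not given: they have to be found in the camera images.
- stand: fixed two-tier spice stand, pale wood, dark cheeks, 290 mm wide (y), 191 deep (x). Origin: worktop level, middle, where the tiers meet; x to the back row, y to its left. Wells: 57 mm wide, 14 deep, centres x = -45 (front row), +45 (back), y = -90, 0, 90 mm. Front tier top 30 mm high, well floor 16; back tier top 42, floor 28. The lowest 14 mm of a thing sinks below the wood: grip higher.
- salt_shaker_c (a point): glass salt shaker with a steel cap, 45 mm diameter (cap 37 mm), 81 mm tall; already stands in one end well of the back row (left or right varies). The point is its centre, 40.5 mm above its foot; z is up its axis.
- green_tub_c (a point): seasoning tub, white and red card with a green lid, 42 mm diameter, 91 mm tall; already stands in the other end well of the back row. The point is its centre, 45.5 mm above its foot; z is up its axis.
- orange_tub_c (a point): seasoning tub, white and teal card with an orange lid, 42 mm diameter, 91 mm tall; stands upright on the chopping board. The point is its centre, 45.5 mm above its foot; z is up its axis.
- red_jar_c (a point): spice jar of brick-red contents, clear glass body and pale gold lid with a round red sticker on top; stands upright, 45 mm diameter from foot to lid, 52 mm tall. The point is its centre, 26 mm above its foot; z is up its axis. Starts on the chopping board (20 mm thick); about 0.14 kg. The lid is the place to grip it, round the upper 20 mm.
- green_jar_c (a point): spice jar of pale green contents, clear glass body and pale gold lid with a round dark green sticker on top; stands upright, 45 mm diameter from foot to lid, 56 mm tall. The point is its centre, 28 mm above its foot; z is up its axis. Starts on the chopping board (20 mm thick); about 0.14 kg. The lid is the place to grip it, round the upper 20 mm.
- cream_jar_c (a point): spice jar of cream-white contents, clear glass body and pale gold lid with a round white sticker on top; stands upright, 45 mm diameter from foot to lid, 55 mm tall. The point is its centre, 27.5 mm above its foot; z is up its axis. Starts on the chopping board (20 mm thick); about 0.14 kg. The lid is the place to grip it, round the upper 20 mm.
- yellow_jar_c (a point): spice jar of yellow contents, clear glass body and pale gold lid with a round yellow sticker on top; stands upright, 45 mm diameter from foot to lid, 56 mm tall. The point is its centre, 28 mm above its foot; z is up its axis. Stands on the chopping board among the others and stays there.
- brown_jar_c (a point): spice jar of grey-brown contents, clear glass body and pale gold lid with a round dark brown sticker on top; stands upright, 45 mm diameter from foot to lid, 53 mm tall. The point is its centre, 26.5 mm above its foot; z is up its axis. Stands on the chopping board among the others and stays there.
Things that resemble listed ones, but are neither listed nor needed, are in the scene too. Leave any blue or purple look-alike of the part that bears salt_shaker_c alone.

How it is judged:
At the end, for the whole second after the job is handed in: Orange tub in the middle back well; red, green and cream jar in the front wells before orange tub, green tub and salt shaker: within 10 mm of well centre, 5 mm of its floor, 0.12 rad of upright, released, at rest. Salt and green tub moved under 20 mm, yellow and brown jar under 30 mm, upright (x of orange_tub_c in the frame of stand between 0.035 and 0.055 m and y of orange_tub_c in the frame of stand between -0.01 and 0.01 m and z of orange_tub_c in the frame of stand below 0.0785 m and angle between each of orange_tub_c, red_jar_c, green_jar_c, cream_jar_c, salt_shaker_c, green_tub_c, yellow_jar_c, brown_jar_c's own z axis and vertical below 0.12 rad and linear speed of each of orange_tub, red_jar, green_jar, cream_jar, salt_shaker, green_tub below 0.02 m/s and angular speed of each of orange_tub, red_jar, green_jar, cream_jar, salt_shaker, green_tub below 0.2 rad/s and x of red_jar_c in the frame of stand between -0.055 and -0.035 m and horizontal distance between red_jar_c and orange_tub_c below 0.106 m and z of red_jar_c in the frame of stand below 0.047 m and x of green_jar_c in the frame of stand between -0.055 and -0.035 m and horizontal distance between green_jar_c and green_tub_c below 0.106 m and z of green_jar_c in the frame of stand below 0.049 m and x of cream_jar_c in the frame of stand between -0.055 and -0.035 m and horizontal distance between cream_jar_c and salt_shaker_c below 0.106 m and z of cream_jar_c in the frame of stand below 0.0485 m and distance of each of salt_shaker_c, green_tub_c from where it was at the start of the episode below 0.02 m and distance of each of yellow_jar_c, brown_jar_c from where it was at the start of the episode below 0.03 m); the robot touches nothing.
It fails at once if the salt shaker or the green tub was lifted out of its well or thrown over (distance of any of salt_shaker_c, green_tub_c from where it was at the start of the episode above 0.03 m).
It fails at once if the yellow or the brown jar was taken or pushed away (distance of any of yellow_jar_c, brown_jar_c from where it was at the start of the episode above 0.03 m).
It fails at once if one of the things was knocked over (angle between any of orange_tub_c, red_jar_c, green_jar_c, cream_jar_c, salt_shaker_c, green_tub_c, yellow_jar_c, brown_jar_c's own z axis and vertical above 0.8 rad).
It also fails if it takes over 112 s, if anything falls off the work surface, if the arm or the gripper's body presses on something with over 40 N, if the wrist force passes 120 N, or if a joint passes its speed limit or range.

## Working session

There is one attempt and no reset: what is moved stays moved. The work goes in short steps, Python scripts to look and compute and a tool call to move; the robot and the scene stay as the last step left them, time stands still between calls to the robot, and variables do not carry over. Pictures are saved under pics/ and viewed, at most 14 in all, crops included, and the job is handed in when it is done.

Besides the shell and the picture viewer there is one more tool, called after ">>>" as a command line: name --argument value ..., lists and objects as JSON in quotes. servo_tool: Moves the arm, as the interface text tells. Its arguments: {"type":"object","properties":{"motion":{"type":"array","items":{"type":"number","minimum":-1,"maximum":1}}},"required":["motion"]}

```bash
mkdir -p pics; cat > h.py <<'E'
import numpy as np, cv2
from plant import manip, eyes, job_done, models
def snap(cam,fn=None):
    im,d=eyes.grab_frame(cam)
    if fn: cv2.imwrite('pics/'+fn,im[:,:,::-1])
    return im,d
def cloud(cam,d):
    p=eyes.camera_params(cam);f=192/np.tan(np.radians(p['fov_y'])/2)
    v,u=np.mgrid[0:384,0:512]
    c=np.stack([(u-p['cx'])/f*d,-(v-p['cy'])/f*d,-d,np.ones_like(d)],-1)
    return (c@np.array(p['pose']).T)[...,:3]
E
python3 - <<'E'
from h import *
a,d=snap('top','t0.png');b,e=snap('scene','s0.png')
np.savez('t0.npz',a=a,d=d,b=b,e=e)
for c in('top','scene'):
    p=eyes.camera_params(c);print(c,{k:np.round(v,3).tolist() for k,v in p.items() if not isinstance(v,str)})
print(manip.state())
E
```

```text
top {'fov_y': 48.782, 'cx': 259.944, 'cy': 196.798, 'pose': [[-0.021, 0.99, -0.142, 0.252], [-1.0, -0.022, -0.002, -0.015], [-0.005, 0.142, 0.99, 1.515], [0.0, 0.0, 0.0, 1.0]]}
scene {'fov_y': 53.293, 'cx': 250.159, 'cy': 191.998, 'pose': [[-0.751, 0.317, -0.579, -0.146], [-0.661, -0.383, 0.646, 0.705], [-0.017, 0.868, 0.497, 0.608], [0.0, 0.0, 0.0, 1.0]]}
{'time': 0.1, 'joint_pos': array([-1.46001119e+00,  5.33068346e-02,  1.61415629e+00, -2.48496049e-05,
        1.47600887e+00, -1.19005160e-01]), 'joint_vel': array([-0.00032587, -0.00129825, -0.00464877, -0.00031931,  0.00191689,
       -0.0009364 ]), 'joint_efforts': array([ 4.81812572e-05, -3.94905567e+01, -3.71363282e+01, -1.72828254e-04,
        3.92266302e-03,  1.04155635e-05]), 'tool_pos': array([ 0.14228573, -0.60800641,  0.23017629]), 'tool_rot': array([-9.39714664e-04,  9.93406235e-01,  1.14643660e-01, -8.50576400e-06]), 'contact_force': array([-0.1114351 ,  0.09683568,  0.55486583]), 'ft_torque': array([ 0.00909123, -0.02852264, -0.01935417]), 'grasp_force': 0.0, 'gripper_width': 0.9977628784088404}
```

View pics/t0.png

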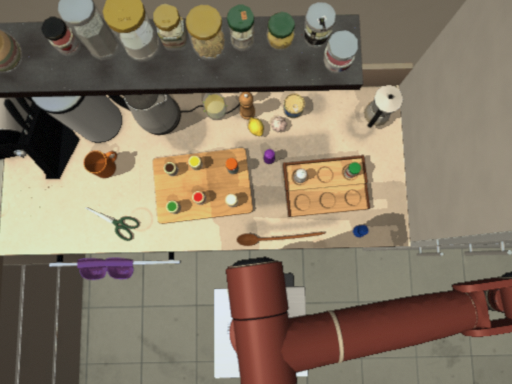

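View pics/s0.png

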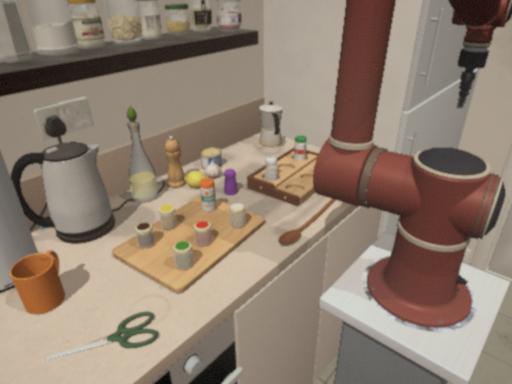

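```bash
python3 - <<'E'
from h import *
z=np.load('t0.npz')
for cam,d in(('top',z['d']),('scene',z['e'])):
    P=cloud(cam,d)
    for n in ['stand','salt_shaker_c','green_tub_c','orange_tub_c','red_jar_c','green_jar_c','cream_jar_c','yellow_jar_c','brown_jar_c']:
        for r in models.regions_of(cam,n)[:4]:
            q=P[r['mask']&(d>0)]
            if len(q)==0: print(n,'none');continue
            zt=np.percentile(q[:,2],97); t=q[q[:,2]>zt-.008]
            print(cam,n,round(r['p'],2),np.round(r['pixel']),len(q),'top',np.round(zt,3),'ctr',np.round(((t.min(0)+t.max(0))/2)[:2],3),np.round(np.ptp(t,axis=0)[:2],3))
E
```

```text
top stand 0.64 [325. 187.] 4260 top 0.051 ctr [ 0.54  -0.241] [0.131 0.292]
top stand 0.62 [200. 198.] 150 top 0.077 ctr [0.465 0.203] [0.039 0.038]
top salt_shaker_c 0.5 [304. 175.] 135 top 0.113 ctr [ 0.532 -0.151] [0.028 0.031]
top salt_shaker_c 0.48 [360. 228.] 158 top 0.085 ctr [ 0.34  -0.357] [0.027 0.031]
top green_tub_c 0.67 [351. 170.] 190 top 0.123 ctr [ 0.546 -0.331] [0.035 0.04 ]
top orange_tub_c 0.72 [232. 166.] 146 top 0.115 ctr [0.57  0.086] [0.037 0.037]
top red_jar_c 0.7 [200. 199.] 149 top 0.077 ctr [0.465 0.203] [0.039 0.038]
top green_jar_c 0.52 [176. 208.] 139 top 0.081 ctr [0.431 0.292] [0.038 0.038]
top cream_jar_c 0.64 [232. 201.] 133 top 0.079 ctr [0.452 0.09 ] [0.038 0.038]
top yellow_jar_c 0.5 [195. 158.] 152 top 0.081 ctr [0.589 0.217] [0.037 0.038]
top yellow_jar_c 0.18 [232. 202.] 122 top 0.08 ctr [0.452 0.09 ] [0.038 0.038]
top brown_jar_c 0.6 [169. 169.] 156 top 0.078 ctr [0.569 0.302] [0.039 0.041]
scene stand 0.7 [290. 176.] 2283 top 0.051 ctr [ 0.542 -0.24 ] [0.12  0.295]
scene salt_shaker_c 0.78 [229. 181.] 322 top 0.081 ctr [ 0.609 -0.043] [0.03 0.03]
scene salt_shaker_c 0.58 [271. 170.] 311 top 0.109 ctr [ 0.529 -0.149] [0.031 0.027]
scene green_tub_c 0.81 [301. 146.] 272 top 0.119 ctr [ 0.542 -0.327] [0.032 0.029]
scene orange_tub_c 0.8 [208. 192.] 494 top 0.112 ctr [0.57  0.087] [0.04  0.037]
scene orange_tub_c 0.21 [166. 218.] 405 top 0.078 ctr [0.589 0.216] [0.042 0.04 ]
scene red_jar_c 0.98 [205. 232.] 386 top 0.074 ctr [0.461 0.208] [0.037 0.036]
scene green_jar_c 0.68 [182. 254.] 544 top 0.078 ctr [0.433 0.293] [0.042 0.043]
scene cream_jar_c 0.76 [235. 214.] 374 top 0.077 ctr [0.452 0.091] [0.042 0.041]
scene yellow_jar_c 0.63 [169. 217.] 341 top 0.078 ctr [0.588 0.218] [0.041 0.037]
scene brown_jar_c 0.64 [148. 235.] 427 top 0.075 ctr [0.569 0.303] [0.042 0.041]
```

```bash
cat > m.py <<'E'
from h import *
z=np.load('t0.npz')
def proj(cam,X):
    p=eyes.camera_params(cam);f=192/np.tan(np.radians(p['fov_y'])/2)
    c=np.linalg.inv(np.array(p['pose']))@np.r_[X,1]
    return np.array([p['cx']+f*c[0]/-c[2],p['cy']-f*c[1]/-c[2]])
E
python3 - <<'E'
from m import *
H={'red':.052,'green':.056,'cream':.055,'yellow':.056,'brown':.053}
G={'red':(.463,.205),'green':(.432,.292),'cream':(.452,.09),'yellow':(.589,.217),'brown':(.569,.302),'orange':(.57,.087),'salt':(.531,-.15),'gtub':(.544,-.329)}
for cam,d in(('top',z['d']),('scene',z['e'])):
    P=cloud(cam,d).reshape(-1,3);P=P[d.ravel()>0]
    for n,g in G.items():
        q=P[np.hypot(P[:,0]-g[0],P[:,1]-g[1])<.035]
        zt=np.percentile(q[q[:,2]>.05,2],90);t=q[q[:,2]>zt-.006]
        c,r=cv2.minEnclosingCircle(t[:,:2].astype(np.float32))
        print(cam,n,np.round(zt,3),len(t),'cent',np.round(t.mean(0)[:2],4),'circ',np.round(c,4),round(r,4))
    s=P[(P[:,2]>.028)&(P[:,2]<.07)&(abs(P[:,0]-.5)<.14)&(abs(P[:,1]+.24)<.18)]
    r=cv2.minAreaRect(s[:,:2].astype(np.float32)*1000);print('stand',r,len(s))
    zz=np.histogram(s[:,2],np.arange(.028,.07,.003));print(zz[0])
E
```

```text
top red 0.075 84 cent [0.4647 0.2036] circ [0.4643 0.2041] 0.0204
top green 0.08 85 cent [0.4326 0.293 ] circ [0.4333 0.2939] 0.0212
top cream 0.078 90 cent [0.4536 0.0908] circ [0.4534 0.0909] 0.0213
top yellow 0.079 81 cent [0.5904 0.2159] circ [0.5901 0.2167] 0.0208
top brown 0.077 80 cent [0.5695 0.3028] circ [0.5697 0.3025] 0.0206
top orange 0.113 84 cent [0.5707 0.0853] circ [0.5706 0.0847] 0.0198
top salt 0.111 55 cent [ 0.5333 -0.1505] circ [ 0.5334 -0.1509] 0.0164
top gtub 0.122 89 cent [ 0.5461 -0.331 ] circ [ 0.5469 -0.3305] 0.0202
stand ((514.0194091796875, -227.94961547851562), (222.09249877929688, 323.5197448730469), 3.534512996673584) 3060
[567 466 308 334 471 395 261 146  61  22   8   9   8   4]
scene red 0.073 147 cent [0.4615 0.2066] circ [0.462 0.205] 0.0223
scene green 0.077 188 cent [0.4308 0.2948] circ [0.4334 0.2935] 0.0217
scene cream 0.076 119 cent [0.4499 0.093 ] circ [0.4518 0.0893] 0.0217
scene yellow 0.077 121 cent [0.5863 0.2178] circ [0.5889 0.2148] 0.0216
scene brown 0.075 147 cent [0.5661 0.3046] circ [0.5689 0.3038] 0.0215
scene orange 0.111 95 cent [0.5676 0.088 ] circ [0.5698 0.0859] 0.0203
scene salt 0.107 52 cent [ 0.528  -0.1473] circ [ 0.5288 -0.1511] 0.018
scene gtub 0.119 49 cent [ 0.5418 -0.327 ] circ [ 0.5444 -0.3293] 0.0194
stand ((499.1246337890625, -244.7022705078125), (192.67169189453125, 295.47686767578125), 4.083967685699463) 1908
[384 284 117 111 337 304  84 148  37  19  21  20  18  24]
```

```bash
python3 - <<'E'
from m import *
o=np.array([.496,-.244]);th=.0715
X=np.array([np.cos(th),np.sin(th)]);Y=np.array([-X[1],X[0]])
out=[]
for cam,im,(x0,y0,w,h) in(('top',z['a'],(280,150,100,75)),('scene',z['b'],(240,130,100,75))):
    c=cv2.resize(im[y0:y0+h,x0:x0+w],None,fx=7,fy=7,interpolation=cv2.INTER_CUBIC)[:,:,::-1].copy()
    c=cv2.resize(im[y0:y0+h,x0:x0+w],(w*7,h*7),interpolation=cv2.INTER_CUBIC)[:,:,::-1].copy()
    def pl(pts,col):
        q=np.array([(proj(cam,p)-[x0,y0]+.5)*7 for p in pts]);cv2.polylines(c,[np.int32(q)],True,col,1)
    for a,zt in((-.045,.03),(.045,.042)):
        for b in(-.09,0,.09):
            pl([np.r_[o+a*X+b*Y+.0285*np.array([np.cos(t),np.sin(t)]),zt] for t in np.linspace(0,6.28,40)],(255,0,255))
    pl([np.r_[o+a*.0955*X+b*.145*Y,.0] for a,b in((-1,-1),(-1,1),(1,1),(1,-1))],(255,255,0))
    cv2.imwrite(f'pics/ov_{cam}.png',c)
b=z['a'][145:225,150:255];cv2.imwrite('pics/board.png',cv2.resize(b,None,fx=6,fy=6,interpolation=cv2.INTER_CUBIC)[:,:,::-1])
E
```

```text
(no output)
```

View pics/ov_top.png

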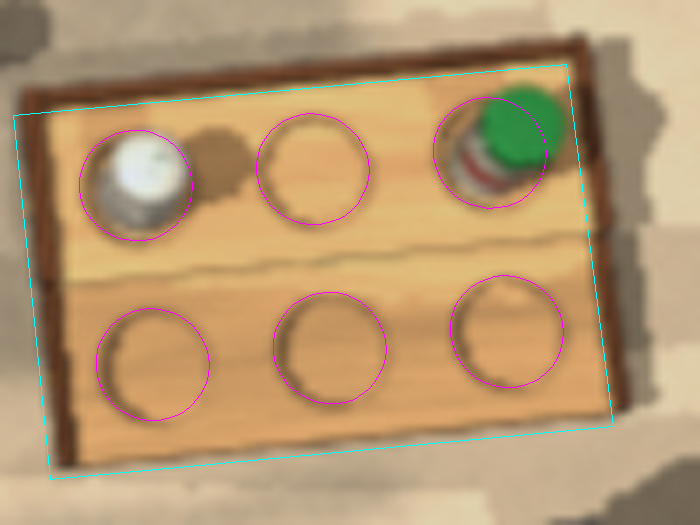

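View pics/ov_scene.png

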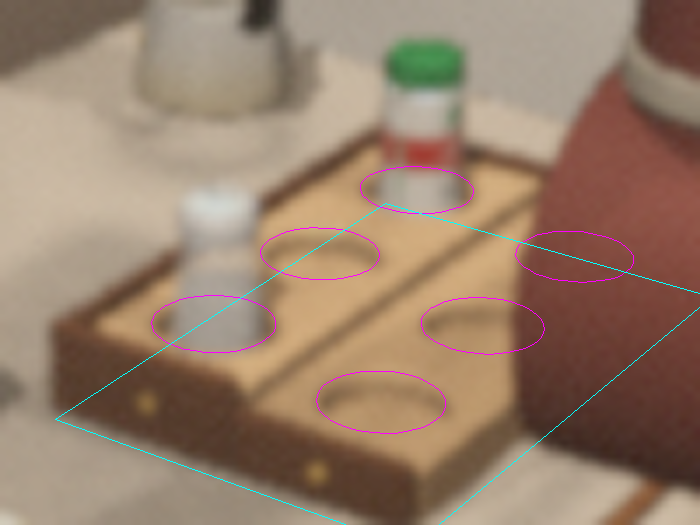

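View pics/board.png

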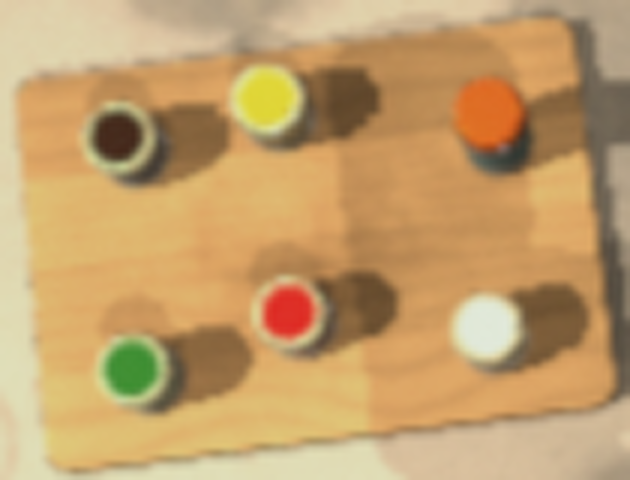

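The overlay fits the wells to about 1 mm: salt shaker at left back (150,185) of the crop, green tub at right back. On the board, in the top picture, brown is at (170,168), yellow (195,161), orange tub (232,164), green (172,206), red (198,197) and cream (231,200). There is one of each, and the only look-alikes are the purple shaker at (269,157) and the blue one at (360,230), which I'll leave alone. I'll turn the tool to the stand's axes while moving towards the board.

>>> servo_tool --motion '[1,0.675,-0.7,0,-0.9,1,0.675,-0.7,0,-0.9,1,0.675,-0.7,0,-0.9,1,0.675,-0.7,0,-0.9]'

```text
time: 1.5
tool_pos: [0.2026, -0.5077, 0.2315]
tool_rot: [0.0, 0.891, 0.454, -0.0]
contact_force: [0.6, -0.8, -1.3]
gripper_width: 1.001
grasp_force: 0.0
```

>>> servo_tool --motion '[1,0.968,-0.09,0,-0.8985,1,0.968,-0.09,0,-0.8985,1,0.968,-0.09,0,-0.8985,1,0.968,-0.09,0,-0.8985]'

```text
time: 2.0
tool_pos: [0.2627, -0.4077, 0.2316]
tool_rot: [0.0, 0.679, 0.734, -0.0]
contact_force: [-0.8, 0.5, -0.5]
gripper_width: 0.999
grasp_force: 0.0
```

```bash
cat > st.py <<'E'
from h import *
s=manip.state();p=s['tool_pos'];w,x,y,z=s['tool_rot'];th=.0715
d=p[:2]-[.496,-.244];c,n=np.cos(th),np.sin(th)
print('t',round(s['time'],2),'a(Y) %.4f b(X) %.4f z %.4f'%(-n*d[0]+c*d[1],c*d[0]+n*d[1],p[2]),'yaw-err',round(2*np.arctan2(y,x)-np.pi/2-th,4),'tilt',round(2*np.hypot(w,z),4),'F',np.round(s['contact_force'],1),'w',round(s['gripper_width']*85,1),'g',round(s['grasp_force'],1))
E
python3 st.py
```

```text
t 2.0 a(Y) -0.1466 b(X) -0.2444 z 0.2316 yaw-err 0.0065 tilt 0.0007 F [-0.8  0.5 -0.5] w 84.9 g 0.0
```

>>> servo_tool --motion '[1,0.978,0.712,0,0,1,0.978,0.712,0,0,1,0.978,0.712,0,0]'

```text
time: 2.38
tool_pos: [0.3402, -0.2829, 0.2315]
tool_rot: [0.0, 0.68, 0.733, 0.0]
contact_force: [-0.8, 0.5, 0.2]
gripper_width: 1.002
grasp_force: 0.0
```

>>> servo_tool --motion '[1,0.978,0.712,0,0,1,0.978,0.712,0,0,1,0.978,0.712,0,0]'

```text
time: 2.75
tool_pos: [0.417, -0.1594, 0.2316]
tool_rot: [0.0, 0.68, 0.733, 0.0]
contact_force: [-0.5, -0.3, 0.0]
gripper_width: 1.004
grasp_force: 0.0
```

>>> servo_tool --motion '[1,0.978,0.712,0,0,1,0.978,0.712,0,0,1,0.978,0.712,0,0]'

```text
time: 3.12
tool_pos: [0.4937, -0.0361, 0.2315]
tool_rot: [-0.0, 0.68, 0.733, 0.0]
contact_force: [0.5, -0.6, 0.3]
gripper_width: 1.004
grasp_force: 0.0
```

>>> servo_tool --motion '[1,0.978,0.712,0,0,1,0.978,0.712,0,0,1,0.978,0.712,0,0,1,0.978,0.712,0,0]'

```text
time: 3.62
tool_pos: [0.5697, 0.085, 0.231]
tool_rot: [-0.0, 0.681, 0.733, -0.0]
contact_force: [-0.7, -0.8, -0.1]
gripper_width: 1.001
grasp_force: 0.0
```

```bash
python3 st.py
```

```text
t 3.62 a(Y) 0.3228 b(X) 0.0970 z 0.2310 yaw-err 0.0019 tilt 0.0009 F [-0.7 -0.8 -0.1] w 85.1 g 0.0
```

>>> servo_tool --motion '[1,0,0,0.4,0,1,0,0,0.8,0,1,0,0,0.8,0]'

```text
time: 4.0
tool_pos: [0.5656, 0.0828, 0.1307]
tool_rot: [-0.003, 0.682, 0.731, -0.004]
contact_force: [-0.1, 0.3, 0.8]
gripper_width: 0.998
grasp_force: 0.0
```

>>> servo_tool --motion '[1,0,0,0.3,0,1,0,0,0.55,0,1,0,0,0.667,0,1,0,0,0.667,0]'

```text
time: 4.5
tool_pos: [0.5698, 0.0838, 0.0561]
tool_rot: [0.0, 0.682, 0.732, 0.0]
contact_force: [0.6, 0.1, -0.0]
gripper_width: 1.001
grasp_force: 0.0
```

>>> servo_tool --motion '[-1,0,0,0,0,-1,0,0,0,0,-1,0,0,0,0,-1,0,0,0,0,-1,0,0,0,0]'

```text
time: 5.12
tool_pos: [0.5708, 0.0844, 0.0567]
tool_rot: [0.001, 0.681, 0.732, 0.001]
contact_force: [1.2, -0.8, 4.9]
gripper_width: 0.465
grasp_force: 59.6
```

```bash
python3 st.py
```

```text
t 5.12 a(Y) 0.3222 b(X) 0.0981 z 0.0567 yaw-err 0.0001 tilt 0.0028 F [ 1.2 -0.8  4.9] w 39.5 g 59.6
```

>>> servo_tool --motion '[-1,0,0,-0.3,0,-1,0,0,-0.7,0,-1,0,0,-1,0,-1,0,0,-1,0]'

```text
time: 5.62
tool_pos: [0.5713, 0.0844, 0.1785]
tool_rot: [0.002, 0.681, 0.732, 0.002]
contact_force: [0.3, -0.3, -1.6]
gripper_width: 0.465
grasp_force: 60.3
```

>>> servo_tool --motion '[-1,-0.4,-0.06,0,0,-1,-0.8,-0.13,0,0,-1,-0.896,-0.144,0,0]'

```text
time: 6.0
tool_pos: [0.5582, -0.026, 0.1724]
tool_rot: [-0.002, 0.682, 0.731, -0.001]
contact_force: [0.9, 0.1, -1.0]
gripper_width: 0.469
grasp_force: 60.3
```

>>> servo_tool --motion '[-1,-0.45,-0.07,0,0,-1,-0.896,-0.144,0,0]'

```text
time: 6.25
tool_pos: [0.5495, -0.1327, 0.1731]
tool_rot: [-0.002, 0.681, 0.733, -0.0]
contact_force: [0.7, 0.2, 0.2]
gripper_width: 0.471
grasp_force: 60.3
```

>>> servo_tool --motion '[-1,-0.4,-0.06,0,0,-1,-0.75,-0.12,0,0,-1,-0.896,-0.144,0,0,-1,-0.896,-0.144,0,0]'

```text
time: 6.75
tool_pos: [0.5405, -0.2409, 0.1739]
tool_rot: [-0.001, 0.682, 0.732, 0.0]
contact_force: [-0.3, -0.5, -0.3]
gripper_width: 0.469
grasp_force: 60.3
```

```bash
python3 st.py; python3 - <<'E'
from m import *
im,d=snap('top');c=im[110:230,230:390];cv2.imwrite('pics/o1.png',cv2.resize(c,None,fx=4,fy=4)[:,:,::-1])
P=cloud('top',d).reshape(-1,3)
im2,e=snap('scene')
cv2.imwrite('pics/o1s.png',cv2.resize(im2[80:230,190:390],None,fx=4,fy=4)[:,:,::-1])
E
```

```text
t 6.75 a(Y) -0.0000 b(X) 0.0446 z 0.1739 yaw-err -0.001 tilt 0.0026 F [-0.3 -0.5 -0.3] w 39.9 g 60.3
```

View pics/o1s.png

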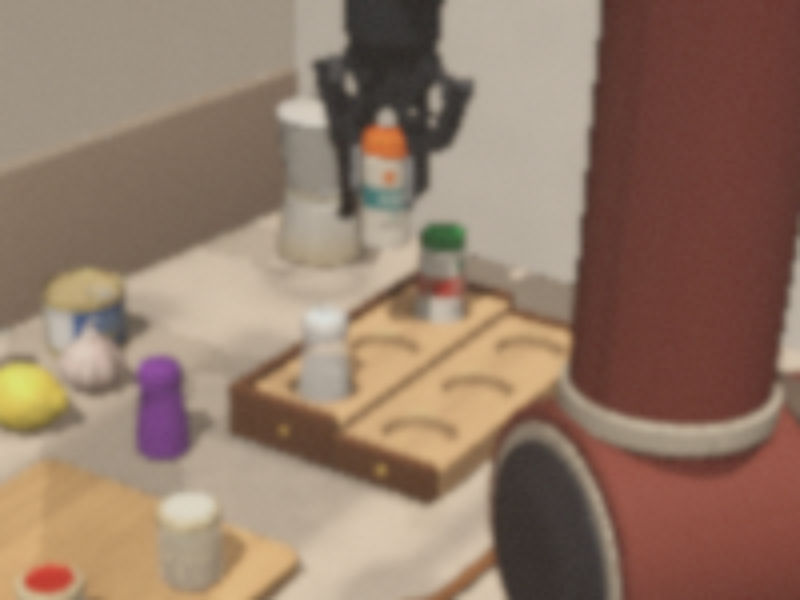

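Tub is held upright above its well; lowering it.

>>> servo_tool --motion '[-1,0,0,0.25,0,-1,0,0,0.5,0,-1,0,0,0.7,0,-1,0,0,0.8,0,-1,0,0,0.88,0]'

```text
time: 7.48
tool_pos: [0.5413, -0.2403, 0.0695]
tool_rot: [0.0, 0.681, 0.732, 0.0]
contact_force: [0.0, -0.6, 0.3]
gripper_width: 0.47
grasp_force: 60.3
```

>>> servo_tool --motion '[-1,0,0,0.02,0,-1,0,0,0.04,0,-1,0,0,0.04,0]'

```text
time: 7.85
tool_pos: [0.5412, -0.2413, 0.0654]
tool_rot: [0.0, 0.681, 0.732, 0.0]
contact_force: [-0.6, 0.5, -0.2]
gripper_width: 0.469
grasp_force: 60.3
```

```bash
python3 st.py
```

```text
t 7.85 a(Y) -0.0006 b(X) 0.0453 z 0.0654 yaw-err -0.0001 tilt 0.0009 F [-0.6  0.5 -0.2] w 39.9 g 60.3
```

>>> servo_tool --motion '[-1,0,0,0.012,0,-1,0,0,0.012,0,0.3,0,0,0.012,0,0.3,0,0,0.012,0,0.3,0,0,0.012,0]'

```text
time: 8.48
tool_pos: [0.5408, -0.2411, 0.0632]
tool_rot: [-0.0, 0.681, 0.732, -0.0]
contact_force: [0.9, 0.8, -0.5]
gripper_width: 0.652
grasp_force: 0.0
```

```bash
python3 st.py
```

```text
t 8.47 a(Y) -0.0003 b(X) 0.0449 z 0.0632 yaw-err -0.0 tilt 0.0003 F [ 0.9  0.8 -0.5] w 55.4 g 0.0
```

>>> servo_tool --motion '[0.3,0,0,-0.2,0,0.3,0,0,-0.6,0,0.6,0,0,-1,0,1,0,0,-1,0]'

```text
time: 8.98
tool_pos: [0.5436, -0.2427, 0.1893]
tool_rot: [0.005, 0.681, 0.732, 0.001]
contact_force: [0.4, -0.0, 0.1]
gripper_width: 0.981
grasp_force: 0.0
```

>>> servo_tool --motion '[1,0.45,-0.09,0,0,1,0.934,-0.179,0,0]'

```text
time: 9.22
tool_pos: [0.5105, -0.1299, 0.1821]
tool_rot: [-0.001, 0.682, 0.731, -0.0]
contact_force: [0.1, 0.8, 0.0]
gripper_width: 1.003
grasp_force: 0.0
```

>>> servo_tool --motion '[1,0.45,-0.09,0,0,1,0.934,-0.179,0,0]'

```text
time: 9.48
tool_pos: [0.4808, -0.019, 0.1821]
tool_rot: [-0.001, 0.682, 0.732, -0.0]
contact_force: [0.4, 1.0, -0.4]
gripper_width: 1.005
grasp_force: 0.0
```

>>> servo_tool --motion '[1,0.45,-0.09,0,0,1,0.934,-0.179,0,0,1,0.934,-0.179,0,0,1,0.934,-0.179,0,0]'

```text
time: 9.98
tool_pos: [0.4522, 0.0895, 0.1826]
tool_rot: [-0.0, 0.681, 0.732, -0.001]
contact_force: [0.6, -0.1, 0.4]
gripper_width: 1.0
grasp_force: 0.0
```

```bash
python3 st.py; python3 - <<'E'
from m import *
im,d=snap('scene');P=cloud('scene',d).reshape(-1,3);P=P[d.ravel()>0]
for n,g in {'orange':(.541,-.241),'salt':(.531,-.15),'gtub':(.544,-.329),'red':(.463,.205)}.items():
    q=P[np.hypot(P[:,0]-g[0],P[:,1]-g[1])<.035];q=q[(q[:,2]>.05)&(q[:,2]<.15)];zt=np.percentile(q[:,2],90);t=q[q[:,2]>zt-.006]
    c,r=cv2.minEnclosingCircle(t[:,:2].astype(np.float32));print(n,round(zt,3),np.round(c,4),round(r,4))
E
```

```text
t 9.97 a(Y) 0.3358 b(X) -0.0198 z 0.1826 yaw-err 0.0007 tilt 0.0013 F [ 0.6 -0.1  0.4] w 85.0 g 0.0
orange 0.119 [ 0.5385 -0.2401] 0.0225
salt 0.107 [ 0.5303 -0.15  ] 0.0169
gtub 0.119 [ 0.5436 -0.3289] 0.0195
red 0.073 [0.4636 0.205 ] 0.021
```

>>> servo_tool --motion '[1,0,0,0.35,0,1,0,0,0.7,0,1,0,0,0.7,0]'

```text
time: 10.4
tool_pos: [0.4498, 0.0882, 0.0955]
tool_rot: [-0.003, 0.682, 0.731, -0.003]
contact_force: [-1.1, -0.0, 0.6]
gripper_width: 0.998
grasp_force: 0.0
```

>>> servo_tool --motion '[1,0,0,0.25,0,1,0,0,0.4,0,1,0,0,0.48,0,1,0,0,0.48,0]'

```text
time: 10.9
tool_pos: [0.4532, 0.0892, 0.0425]
tool_rot: [0.0, 0.682, 0.732, 0.0]
contact_force: [0.1, -0.8, -0.1]
gripper_width: 1.0
grasp_force: 0.0
```

>>> servo_tool --motion '[-1,0,0,0,0,-1,0,0,0,0,-1,0,0,0,0,-1,0,0,0,0,-1,0,0,0,0]'

```text
time: 11.52
tool_pos: [0.4537, 0.0897, 0.0431]
tool_rot: [0.001, 0.681, 0.732, 0.001]
contact_force: [-0.1, 0.3, 5.5]
gripper_width: 0.511
grasp_force: 61.5
```

```bash
python3 st.py
```

```text
t 11.53 a(Y) 0.3359 b(X) -0.0184 z 0.0431 yaw-err 0.0001 tilt 0.0022 F [-0.1  0.3  5.5] w 43.5 g 61.5
```

>>> servo_tool --motion '[-1,0,0,-0.3,0,-1,0,0,-0.7,0,-1,0,0,-1,0,-1,0,0,-1,0]'

```text
time: 12.02
tool_pos: [0.4544, 0.0898, 0.1649]
tool_rot: [0.002, 0.681, 0.732, 0.002]
contact_force: [-0.3, 0.4, -1.6]
gripper_width: 0.502
grasp_force: 61.4
```

>>> servo_tool --motion '[-1,-0.35,-0.037,0,0,-1,-0.683,-0.073,0,0]'

```text
time: 12.28
tool_pos: [0.4482, 0.0068, 0.1592]
tool_rot: [-0.002, 0.681, 0.732, -0.001]
contact_force: [0.2, -0.4, -1.5]
gripper_width: 0.505
grasp_force: 61.4
```

>>> servo_tool --motion '[-1,-0.35,-0.037,0,0,-1,-0.683,-0.073,0,0]'

```text
time: 12.52
tool_pos: [0.4452, -0.0759, 0.1591]
tool_rot: [-0.002, 0.681, 0.732, -0.001]
contact_force: [0.1, -0.1, -0.9]
gripper_width: 0.508
grasp_force: 61.4
```

>>> servo_tool --motion '[-1,-0.3,-0.037,0,0,-1,-0.6,-0.073,0,0,-1,-0.683,-0.073,0,0,-1,-0.683,-0.073,0,0]'

```text
time: 13.02
tool_pos: [0.4432, -0.1571, 0.1601]
tool_rot: [-0.002, 0.682, 0.732, -0.0]
contact_force: [-0.8, -0.1, -0.8]
gripper_width: 0.505
grasp_force: 61.4
```

```bash
python3 st.py
```

```text
t 13.03 a(Y) 0.0905 b(X) -0.0465 z 0.1601 yaw-err -0.001 tilt 0.0032 F [-0.8 -0.1 -0.8] w 42.9 g 61.4
```

>>> servo_tool --motion '[-1,0,0.005,0.25,0,-1,0,0.008,0.5,0,-1,0,0.008,0.75,0,-1,0,0.008,0.88,0,-1,0,0.008,0.96,0]'

```text
time: 13.65
tool_pos: [0.4447, -0.1565, 0.0458]
tool_rot: [-0.001, 0.681, 0.732, -0.0]
contact_force: [0.4, -0.1, -1.9]
gripper_width: 0.504
grasp_force: 61.4
```

>>> servo_tool --motion '[-1,0,0,0.02,0,-1,0,0,0.04,0,-1,0,0,0.06,0,-1,0,0,0.06,0]'

```text
time: 14.15
tool_pos: [0.445, -0.1575, 0.0397]
tool_rot: [0.0, 0.681, 0.732, 0.0]
contact_force: [0.8, 0.1, -1.8]
gripper_width: 0.507
grasp_force: 61.4
```

```bash
python3 st.py
```

```text
t 14.15 a(Y) 0.0899 b(X) -0.0446 z 0.0397 yaw-err -0.0001 tilt 0.0004 F [ 0.8  0.1 -1.8] w 43.1 g 61.4
```

>>> servo_tool --motion '[-1,0,0,0.012,0,-1,0,0,0.012,0,0.3,0,0,0.012,0,0.3,0,0,0.012,0,0.3,0,0,0.012,0]'

```text
time: 14.78
tool_pos: [0.4449, -0.1574, 0.038]
tool_rot: [0.0, 0.681, 0.732, 0.0]
contact_force: [-0.9, -0.6, -0.3]
gripper_width: 0.648
grasp_force: 0.0
```

>>> servo_tool --motion '[0.3,0,0,-0.2,0,0.3,0,0,-0.6,0,0.6,0,0,-1,0,1,0,0,-1,0]'

```text
time: 15.28
tool_pos: [0.4477, -0.1589, 0.1632]
tool_rot: [0.005, 0.681, 0.732, 0.001]
contact_force: [0.7, -0.4, 0.0]
gripper_width: 0.984
grasp_force: 0.0
```

>>> servo_tool --motion '[1,0.5,0.06,0,0,1,0.999,0.122,0,0]'

```text
time: 15.52
tool_pos: [0.4504, -0.0359, 0.157]
tool_rot: [-0.0, 0.682, 0.731, -0.0]
contact_force: [1.0, 0.0, 0.1]
gripper_width: 0.998
grasp_force: 0.0
```

>>> servo_tool --motion '[1,0.5,0.06,0,0,1,0.999,0.122,0,0]'

```text
time: 15.78
tool_pos: [0.4562, 0.0857, 0.1569]
tool_rot: [-0.0, 0.682, 0.732, -0.0]
contact_force: [0.2, -0.6, -0.5]
gripper_width: 1.001
grasp_force: 0.0
```

>>> servo_tool --motion '[1,0.5,0.06,0,0,1,0.999,0.122,0,0,1,0.999,0.122,0,0,1,0.999,0.122,0,0]'

```text
time: 16.27
tool_pos: [0.4623, 0.2042, 0.1568]
tool_rot: [-0.0, 0.681, 0.732, -0.001]
contact_force: [0.6, -0.2, -0.5]
gripper_width: 1.0
grasp_force: 0.0
```

```bash
python3 st.py; python3 - <<'E'
from m import *
im,d=snap('scene');P=cloud('scene',d).reshape(-1,3);P=P[d.ravel()>0]
for n,g in {'orange':(.541,-.241),'salt':(.531,-.15),'gtub':(.544,-.329),'cream':(.4447,-.1574),'yellow':(.589,.217)}.items():
    q=P[np.hypot(P[:,0]-g[0],P[:,1]-g[1])<.03];q=q[(q[:,2]>.045)&(q[:,2]<.15)];zt=np.percentile(q[:,2],90);t=q[q[:,2]>zt-.006]
    c,r=cv2.minEnclosingCircle(t[:,:2].astype(np.float32));print(n,round(zt,3),np.round(c,4),round(r,4))
E
```

```text
t 16.27 a(Y) 0.4495 b(X) -0.0016 z 0.1568 yaw-err 0.0007 tilt 0.0022 F [ 0.6 -0.2 -0.5] w 85.0 g 0.0
orange 0.119 [ 0.5387 -0.2382] 0.0216
salt 0.106 [ 0.5299 -0.1504] 0.0173
gtub 0.118 [ 0.5432 -0.328 ] 0.0207
cream 0.073 [ 0.442  -0.1546] 0.0205
yellow 0.077 [0.5888 0.2169] 0.0216
```

>>> servo_tool --motion '[1,0,0.006,0.3,0,1,0,0.006,0.6,0,1,0,0.006,0.8,0,1,0,0.006,0.99,0,1,0,0.006,0.99,0]'

```text
time: 16.95
tool_pos: [0.462, 0.2025, 0.037]
tool_rot: [-0.001, 0.682, 0.731, -0.002]
contact_force: [-0.7, -0.8, -0.3]
gripper_width: 0.999
grasp_force: 0.0
```

>>> servo_tool --motion '[-1,0,0,0,0,-1,0,0,0,0,-1,0,0,0,0,-1,0,0,0,0,-1,0,0,0,0]'

```text
time: 17.58
tool_pos: [0.4651, 0.2048, 0.0409]
tool_rot: [0.001, 0.681, 0.732, 0.001]
contact_force: [0.4, -1.4, 6.5]
gripper_width: 0.509
grasp_force: 61.7
```

>>> servo_tool --motion '[-1,0,0,-0.3,0,-1,0,0,-0.7,0,-1,0,0,-1,0,-1,0,0,-1,0]'

```text
time: 18.08
tool_pos: [0.4657, 0.2052, 0.1625]
tool_rot: [0.002, 0.681, 0.732, 0.003]
contact_force: [0.6, -0.0, -2.2]
gripper_width: 0.503
grasp_force: 61.5
```

```bash
python3 st.py
```

```text
t 18.07 a(Y) 0.4502 b(X) 0.0018 z 0.1625 yaw-err 0.0003 tilt 0.0068 F [ 0.6 -0.  -2.2] w 42.8 g 61.5
```

>>> servo_tool --motion '[-1,-0.45,-0.05,0,0,-1,-0.9375,-0.094,0,0]'

```text
time: 18.32
tool_pos: [0.4589, 0.0908, 0.1566]
tool_rot: [-0.001, 0.68, 0.733, -0.001]
contact_force: [1.2, -0.2, -1.9]
gripper_width: 0.509
grasp_force: 61.5
```

>>> servo_tool --motion '[-1,-0.45,-0.05,0,0,-1,-0.9375,-0.094,0,0]'

```text
time: 18.58
tool_pos: [0.4556, -0.0227, 0.1565]
tool_rot: [-0.002, 0.681, 0.732, -0.001]
contact_force: [1.6, 0.2, -0.9]
gripper_width: 0.504
grasp_force: 61.5
```

>>> servo_tool --motion '[-1,-0.45,-0.05,0,0,-1,-0.9375,-0.094,0,0]'

```text
time: 18.82
tool_pos: [0.4524, -0.1355, 0.1565]
tool_rot: [-0.002, 0.681, 0.732, -0.0]
contact_force: [1.9, 0.2, -2.4]
gripper_width: 0.51
grasp_force: 61.5
```

>>> servo_tool --motion '[-1,-0.4,-0.04,0,0,-1,-0.8,-0.08,0,0,-1,-0.9375,-0.094,0,0,-1,-0.9375,-0.094,0,0,-1,-0.9375,-0.094,0,0]'

```text
time: 19.45
tool_pos: [0.4505, -0.2461, 0.158]
tool_rot: [-0.001, 0.681, 0.732, 0.0]
contact_force: [0.5, -0.4, -1.7]
gripper_width: 0.508
grasp_force: 61.5
```

```bash
python3 st.py
```

```text
t 19.45 a(Y) 0.0012 b(X) -0.0455 z 0.1580 yaw-err 0.0011 tilt 0.0022 F [ 0.5 -0.4 -1.7] w 43.2 g 61.5
```

>>> servo_tool --motion '[-1,-0.006,0.004,0.25,0,-1,-0.006,0.004,0.5,0,-1,-0.006,0.004,0.75,0,-1,-0.006,0.004,0.88,0,-1,-0.006,0.004,0.96,0]'

```text
time: 20.08
tool_pos: [0.4515, -0.2474, 0.0434]
tool_rot: [-0.0, 0.681, 0.732, 0.0]
contact_force: [0.2, 0.2, -2.1]
gripper_width: 0.507
grasp_force: 61.5
```

>>> servo_tool --motion '[-1,0,0,0.02,0,-1,0,0,0.04,0,-1,0,0,0.06,0,-1,0,0,0.06,0]'

```text
time: 20.58
tool_pos: [0.4518, -0.2486, 0.0373]
tool_rot: [0.001, 0.681, 0.732, 0.0]
contact_force: [0.1, -0.8, -0.1]
gripper_width: 0.502
grasp_force: 61.9
```

```bash
python3 st.py
```

```text
t 20.57 a(Y) -0.0014 b(X) -0.0444 z 0.0373 yaw-err -0.0001 tilt 0.0011 F [ 0.1 -0.8 -0.1] w 42.7 g 61.9
```

>>> servo_tool --motion '[-1,0,0,0.004,0,0.3,0,0,0.004,0,0.3,0,0,0.004,0,0.3,0,0,0.004,0]'

```text
time: 21.08
tool_pos: [0.4514, -0.2482, 0.0363]
tool_rot: [-0.0, 0.681, 0.732, -0.0]
contact_force: [-0.2, -0.1, 0.4]
gripper_width: 0.649
grasp_force: 0.0
```

>>> servo_tool --motion '[0.3,0,0,-0.2,0,0.3,0,0,-0.6,0,0.6,0,0,-1,0,1,0,0,-1,0]'

```text
time: 21.58
tool_pos: [0.454, -0.2502, 0.1618]
tool_rot: [0.005, 0.681, 0.732, 0.001]
contact_force: [0.5, -0.2, -0.6]
gripper_width: 0.979
grasp_force: 0.0
```

>>> servo_tool --motion '[1,0.45,0.017,0,0,1,0.903,0.034,0,0]'

```text
time: 21.82
tool_pos: [0.4471, -0.1388, 0.1553]
tool_rot: [-0.001, 0.682, 0.731, -0.0]
contact_force: [0.1, 0.0, -0.3]
gripper_width: 0.999
grasp_force: 0.0
```

>>> servo_tool --motion '[1,0.45,0.017,0,0,1,0.903,0.034,0,0]'

```text
time: 22.08
tool_pos: [0.4432, -0.0298, 0.1551]
tool_rot: [-0.001, 0.682, 0.732, -0.0]
contact_force: [1.4, 0.7, -0.4]
gripper_width: 1.002
grasp_force: 0.0
```

>>> servo_tool --motion '[1,0.45,0.017,0,0,1,0.903,0.034,0,0]'

```text
time: 22.32
tool_pos: [0.4395, 0.0786, 0.1552]
tool_rot: [-0.0, 0.681, 0.732, -0.0]
contact_force: [0.5, 0.9, 0.1]
gripper_width: 1.0
grasp_force: 0.0
```

>>> servo_tool --motion '[1,0.45,0.017,0,0,1,0.903,0.034,0,0]'

```text
time: 22.58
tool_pos: [0.4358, 0.1869, 0.1552]
tool_rot: [-0.0, 0.681, 0.732, -0.0]
contact_force: [0.9, 0.3, 0.3]
gripper_width: 1.001
grasp_force: 0.0
```

>>> servo_tool --motion '[1,0.45,0.017,0,0,1,0.903,0.034,0,0,1,0.903,0.034,0,0,1,0.903,0.034,0,0]'

```text
time: 23.08
tool_pos: [0.4324, 0.2932, 0.1551]
tool_rot: [-0.0, 0.681, 0.732, -0.001]
contact_force: [0.3, 0.1, -0.3]
gripper_width: 0.999
grasp_force: 0.0
```

```bash
python3 st.py; python3 - <<'E'
from m import *
im,d=snap('scene');P=cloud('scene',d).reshape(-1,3);P=P[d.ravel()>0]
for n,g in {'orange':(.541,-.241),'salt':(.531,-.15),'gtub':(.544,-.329),'cream':(.4447,-.1574),'red':(.4511,-.2472),'yellow':(.589,.217)}.items():
    q=P[np.hypot(P[:,0]-g[0],P[:,1]-g[1])<.03];q=q[(q[:,2]>.045)&(q[:,2]<.15)];zt=np.percentile(q[:,2],90);t=q[q[:,2]>zt-.006]
    c,r=cv2.minEnclosingCircle(t[:,:2].astype(np.float32));print(n,round(zt,3),np.round(c,4),round(r,4))
E
```

```text
t 23.07 a(Y) 0.5403 b(X) -0.0250 z 0.1551 yaw-err 0.0005 tilt 0.0022 F [ 0.3  0.1 -0.3] w 84.9 g 0.0
orange 0.119 [ 0.5381 -0.2395] 0.0208
salt 0.107 [ 0.5311 -0.1508] 0.0179
gtub 0.119 [ 0.5448 -0.33  ] 0.0198
cream 0.072 [ 0.4429 -0.1558] 0.0207
red 0.07 [ 0.4486 -0.2487] 0.0216
yellow 0.077 [0.5881 0.2164] 0.0214
```

>>> servo_tool --motion '[1,0.004,0.008,0.3,0,1,0.004,0.008,0.6,0,1,0.004,0.008,0.8,0,1,0.004,0.008,0.942,0,1,0.004,0.008,0.942,0]'

```text
time: 23.75
tool_pos: [0.4332, 0.2929, 0.042]
tool_rot: [-0.0, 0.682, 0.731, -0.001]
contact_force: [-0.1, -0.4, -0.3]
gripper_width: 1.001
grasp_force: 0.0
```

>>> servo_tool --motion '[-1,0,0,0,0,-1,0,0,0,0,-1,0,0,0,0,-1,0,0,0,0,-1,0,0,0,0]'

```text
time: 24.38
tool_pos: [0.4352, 0.2948, 0.0449]
tool_rot: [0.001, 0.681, 0.732, 0.001]
contact_force: [0.9, -0.5, 6.0]
gripper_width: 0.503
grasp_force: 61.8
```

>>> servo_tool --motion '[-1,0,0,-0.3,0,-1,0,0,-0.7,0,-1,0,0,-1,0,-1,0,0,-1,0]'

```text
time: 24.88
tool_pos: [0.4358, 0.2951, 0.1667]
tool_rot: [0.001, 0.681, 0.732, 0.003]
contact_force: [-0.4, 0.1, -1.9]
gripper_width: 0.504
grasp_force: 61.4
```

```bash
python3 st.py
```

```text
t 24.88 a(Y) 0.5421 b(X) -0.0216 z 0.1667 yaw-err 0.0002 tilt 0.0068 F [-0.4  0.1 -1.9] w 42.8 g 61.4
```

>>> servo_tool --motion '[-1,-0.44,-0.015,0,0,-1,-0.876,-0.03,0,0]'

```text
time: 25.12
tool_pos: [0.4364, 0.1879, 0.1608]
tool_rot: [-0.001, 0.681, 0.733, -0.002]
contact_force: [0.4, -0.4, -1.7]
gripper_width: 0.504
grasp_force: 61.4
```

>>> servo_tool --motion '[-1,-0.44,-0.015,0,0,-1,-0.876,-0.03,0,0]'

```text
time: 25.38
tool_pos: [0.4402, 0.0825, 0.1607]
tool_rot: [-0.001, 0.681, 0.732, -0.001]
contact_force: [0.5, 0.2, -1.7]
gripper_width: 0.507
grasp_force: 61.4
```

>>> servo_tool --motion '[-1,-0.44,-0.015,0,0,-1,-0.876,-0.03,0,0]'

```text
time: 25.62
tool_pos: [0.4442, -0.0225, 0.1608]
tool_rot: [-0.001, 0.681, 0.732, -0.001]
contact_force: [1.3, 0.2, -1.9]
gripper_width: 0.505
grasp_force: 61.4
```

>>> servo_tool --motion '[-1,-0.44,-0.015,0,0,-1,-0.876,-0.03,0,0]'

```text
time: 25.88
tool_pos: [0.4482, -0.1274, 0.1607]
tool_rot: [-0.002, 0.681, 0.732, -0.0]
contact_force: [0.5, 0.2, -1.6]
gripper_width: 0.507
grasp_force: 61.4
```

>>> servo_tool --motion '[-1,-0.44,-0.015,0,0,-1,-0.876,-0.03,0,0]'

```text
time: 26.12
tool_pos: [0.4522, -0.2323, 0.1606]
tool_rot: [-0.002, 0.681, 0.732, -0.0]
contact_force: [-0.1, 0.3, -1.6]
gripper_width: 0.503
grasp_force: 61.4
```

>>> servo_tool --motion '[-1,-0.4,-0.015,0,0,-1,-0.75,-0.03,0,0,-1,-0.876,-0.03,0,0,-1,-0.876,-0.03,0,0,-1,-0.876,-0.03,0,0]'

```text
time: 26.75
tool_pos: [0.4573, -0.3349, 0.1623]
tool_rot: [-0.001, 0.681, 0.732, 0.0]
contact_force: [0.2, -0.0, -1.4]
gripper_width: 0.504
grasp_force: 61.4
```

```bash
python3 st.py
```

```text
t 26.75 a(Y) -0.0879 b(X) -0.0451 z 0.1623 yaw-err 0.0011 tilt 0.002 F [ 0.2 -0.  -1.4] w 42.8 g 61.4
```

>>> servo_tool --motion '[-1,0,0,0.25,0,-1,0,0,0.5,0,-1,0,0,0.75,0,-1,0,0,0.88,0,-1,0,0,0.96,0]'

```text
time: 27.38
tool_pos: [0.4576, -0.3356, 0.0475]
tool_rot: [-0.0, 0.681, 0.732, 0.0]
contact_force: [-0.3, -0.2, -1.9]
gripper_width: 0.505
grasp_force: 61.4
```

>>> servo_tool --motion '[-1,0,0,0.02,0,-1,0,0,0.04,0,-1,0,0,0.06,0,-1,0,0,0.066,0]'

```text
time: 27.88
tool_pos: [0.4579, -0.337, 0.0412]
tool_rot: [0.001, 0.681, 0.732, -0.0]
contact_force: [-2.2, 1.5, 5.2]
gripper_width: 0.505
grasp_force: 61.9
```

```bash
python3 st.py
```

```text
t 27.88 a(Y) -0.0900 b(X) -0.0446 z 0.0412 yaw-err -0.0 tilt 0.0011 F [-2.2  1.5  5.2] w 42.9 g 61.9
```

Touching the floor; release, rise, then look.

>>> servo_tool --motion '[0.3,0,0,0,0,0.3,0,0,0,0,0.3,0,0,0,0]'

```text
time: 28.25
tool_pos: [0.4575, -0.3365, 0.0402]
tool_rot: [0.0, 0.681, 0.732, 0.0]
contact_force: [0.7, 0.2, -0.0]
gripper_width: 0.645
grasp_force: 0.0
```

>>> servo_tool --motion '[0.3,0,0,-0.2,0,0.3,0,0,-0.6,0,0.6,0,0,-1,0,1,0,0,-1,0]'

```text
time: 28.75
tool_pos: [0.4599, -0.3387, 0.166]
tool_rot: [0.005, 0.681, 0.732, -0.0]
contact_force: [0.3, -0.3, -0.1]
gripper_width: 0.983
grasp_force: 0.0
```

>>> servo_tool --motion '[1,-0.4,-0.4,-0.4,0,1,-0.5,-0.8,-0.8,0,1,-0.5,-0.8,-0.8,0,1,-0.5,-0.8,-0.8,0]'

```text
time: 29.25
tool_pos: [0.3658, -0.4038, 0.2567]
tool_rot: [0.001, 0.682, 0.731, 0.0]
contact_force: [0.2, 0.1, -0.4]
gripper_width: 1.0
grasp_force: 0.0
```

```bash
python3 st.py; python3 - <<'E'
from m import *
o=np.array([.496,-.244]);th=.0715
X=np.array([np.cos(th),np.sin(th)]);Y=np.array([-X[1],X[0]])
for cam in('scene','top'):
    im,d=snap(cam);P=cloud(cam,d).reshape(-1,3);P=P[d.ravel()>0]
    if cam=='scene':cv2.imwrite('pics/fin.png',cv2.resize(im[120:240,130:350],None,fx=3.5,fy=3.5)[:,:,::-1])
    for n,g in {'orange':(.541,-.241),'salt':(.531,-.15),'gtub':(.544,-.329),'cream':(.4447,-.1574),'red':(.4511,-.2472),'green':(.4575,-.337),'yellow':(.589,.217),'brown':(.569,.302)}.items():
        q=P[np.hypot(P[:,0]-g[0],P[:,1]-g[1])<.03];q=q[(q[:,2]>.05)&(q[:,2]<.15)]
        if len(q)<20: print(n,'hidden');continue
        zt=np.percentile(q[:,2],90);t=q[q[:,2]>zt-.006]
        c,r=cv2.minEnclosingCircle(t[:,:2].astype(np.float32));e=np.array(c)-o
        print(cam,n,round(zt,3),np.round(c,4),'b %.4f a %.4f'%(e@X,e@Y),round(r,4))
E
```

```text
t 29.25 a(Y) -0.1501 b(X) -0.1413 z 0.2567 yaw-err -0.0019 tilt 0.0018 F [ 0.2  0.1 -0.4] w 85.0 g 0.0
scene orange 0.119 [ 0.541  -0.2403] b 0.0451 a 0.0005 0.0214
scene salt 0.107 [ 0.5285 -0.1493] b 0.0392 a 0.0921 0.0171
scene gtub 0.118 [ 0.5434 -0.327 ] b 0.0413 a -0.0862 0.0205
scene cream 0.073 [ 0.4424 -0.154 ] b -0.0471 a 0.0936 0.0208
scene red 0.07 [ 0.4511 -0.2439] b -0.0447 a 0.0033 0.021
green hidden
scene yellow 0.077 [0.588  0.2168] b 0.1247 a 0.4530 0.0213
scene brown 0.074 [0.5686 0.3032] b 0.1115 a 0.5407 0.0219
top orange 0.121 [ 0.5421 -0.2396] b 0.0463 a 0.0011 0.0199
top salt 0.11 [ 0.5327 -0.1525] b 0.0431 a 0.0887 0.0173
top gtub 0.12 [ 0.5475 -0.3298] b 0.0453 a -0.0893 0.0207
top cream 0.074 [ 0.4444 -0.1563] b -0.0452 a 0.0911 0.0207
top red 0.072 [ 0.4508 -0.2486] b -0.0454 a -0.0014 0.0209
top green 0.076 [ 0.457  -0.3365] b -0.0455 a -0.0895 0.0208
top yellow 0.079 [0.59   0.2158] b 0.1266 a 0.4519 0.0208
top brown 0.077 [0.5692 0.3032] b 0.1121 a 0.5406 0.0206
```

View pics/fin.png

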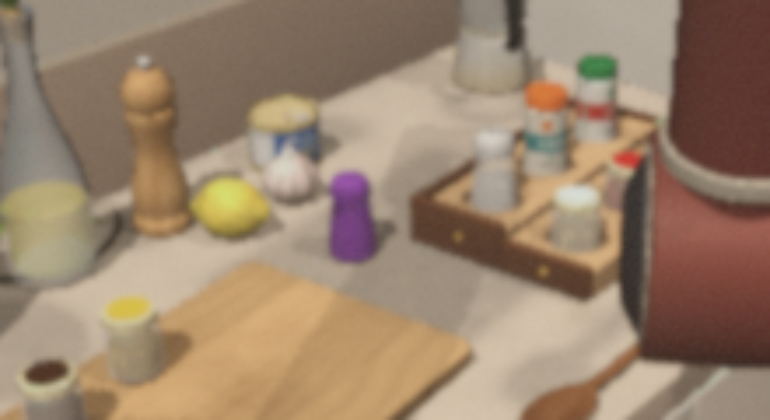

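In the picture the orange tub (547,125) stands between the salt shaker and the green tub, with cream (577,215) and red (625,180) in front. The arm hides green there, but the top camera places it within 1 mm of its well centre and at the seated height.

```bash
python3 -c "
from h import *
print(job_done())"
```

```text
the job is handed in; nothing more can be done
None
```

The job is handed in: by the last camera check, the orange tub and the red, green and cream jars stand seated in their wells, and the salt shaker, green tub, yellow jar and brown jar are where they were; the verdict itself was not shown to me.

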